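# Seat a mounting plate on its locating pins by nudging

### The job

The aluminium mounting plate is lying cocked on top of the two locating pins of the steel fixture. Without gripping or lifting it, nudge it with the fingers back against the fixture's fence and then sideways along the fence until both of its small holes (one round, one a slot) drop over the pins and it lies flat on the base. Leave the small box, nut and centre punch round the fixture where they are.

Things in the scene. Friction and masses are not known exactly. Their poses are not given: they have to be found in the camera images.
- fixture: Fixed steel fixture, yaw -0.1 to 0.5 rad. Origin: centre of the base slab's underside, on the bench top; x points away from the robot toward the fence, y left, z up. Slab 190 (x) x 220 (y) x 12 mm, screw heads 1 mm high at its front corners. It carries a rear fence and two locating pins at x = +30, y = +55 and -55 mm, hidden under the plate at the start.
- plate: Loose flat aluminium mounting plate, 110 (x) x 180 (y) x 8 mm, about 0.4 kg, with a window 40 (x) x 70 (y) mm at x = -20, y = 0. Origin: centre of its underside; axes as the fixture's. Seated, it lies at x = +15, y = 0, z = +12 mm in the fixture's frame, 1 mm clear of the fence. It starts on the pin tips and its front edge (on the slab), rear edge raised about 0.1 rad.
- pin0 (a point): Foot of the left (+y) pin's axis, on the slab's upper face, 12 mm above the bench; belongs in the round hole. Pins are 10 mm in diameter, 8.5 mm high, tapering over the upper 4 mm to a blunt 5 mm tip.
- pin1 (a point): Foot of the right (-y) pin's axis, on the slab's upper face; belongs under the slot.
- fence (a point): Middle of the fence's inner (robot-side) face, at its foot on the slab: x = +71, y = 0, z = +12 mm in the fixture's frame. The fence is a straight bar along y, 200 mm long, 14 mm thick, 22 mm high (top 34 mm above the bench).
- hole0 (a point): Centre of the plate's round 13.5 mm through hole, at the underside; x = +15, y = +55 mm on the plate. At the start the plate is 12 to 30 mm too near the robot, 16 to 30 mm too far left (+y of the fixture) and skewed by up to 0.1 rad. Slid along the fence toward -y, it drops by itself when the holes meet the pins.
- hole1 (a point): Centre of the plate's slot, 13.5 (x) x 18 (y) mm, at the underside; x = +15, y = -55 mm on the plate.
- small_box: Small closed plastic box, 50 x 75 x 35 mm, on the bench off the fixture's left front corner; a bystander. Origin: centre of its underside.
- nut: Grey hexagon nut, 22 x 19 x 10 mm, on the bench behind the fence; a bystander. Origin: centre of its underside.
- punch: Grey steel centre punch, 12 x 113 x 11 mm, lying behind the fence; a bystander. Origin: centre of its underside.

How it is judged:
By the outcome, as a careful person would: the job done as asked, in the order asked, and still so for the second after the job is handed in, with the robot touching nothing.
It also fails if it takes over 38 s, if anything falls off the work surface, if the arm or the gripper's body presses on something with over 40 N, if the wrist force passes 120 N, or if a joint passes its speed limit or range.

### The arm

A 6-joint arm with a two-finger parallel gripper is mounted at the origin on a cart in front of the work surface, level with it; the furniture and walls round the work are solid. World frame = base frame: x ahead of the robot, y to its left, z up, the work surface at z = 0. Lengths are in m, angles in rad, forces in N, time in s.
With the tool pointing down it reaches from about 0.35 to 0.775 m from the base axis. Payload 5.5 kg.
Tool frame: the origin (TCP) lies at the very end of the fingers, on their centre line; the grasp point (between the pads) lies 19 mm behind it; z points along the fingers, y is the direction in which the jaws open and shut (so a half turn about z gives the same grasp; the last joint's range is limited). The gripper opens to 85 mm and grips with 20 to 120 N. Pads are 22 mm wide; open, the fingers measure 114 mm over their backs; the gripper's body (76 mm by 85 mm) begins 54 mm behind the grasp point. The pads swing forward as they close: fully open they stand 13 mm farther back than shut.
Start: joints at [1.143, 0.313, 0.046, 1.304, 0, 1.431], TCP at [0.163, 0.551, 0.231] pointing down, gripper open.
Joint ranges: [-2.76, 2.76], [-0.86, 1.69], [-1.03, 1.26], [-2.2, 2.34], [-1.47, 1.5], [-3.14, 3.14]. Speed limits (rad/s): [2.57, 2.57, 3.14, 3.14, 3.14, 3.14].

### API

Orientations are given as a unit quaternion [w, x, y, z].
In Python, from workcell import get_state, read_camera, hand_in, find_in, silhouettes gives the robot as it stands. The module is installed in compiled form; this text tells all that it offers.
- The arm moves only by the tool send_rows, never from a script. Its argument "deltas" is a list that holds one entry, the list of rows, each a list of 6 numbers: the shift along the world's x, y, z in cm, then the turn, a rotation vector about the world's x, y, z in degrees. In form: [[[dx, dy, dz, wx, wy, wz], ...]]. A call has 1 to 12 rows; each row is the pose to reach, as a shift and turn from the pose commanded when the call began; what a row does not reach only later rows make up. A row lasts 1/10 s, in which the tool goes at most 50 mm and 8.59 degrees, less where a joint would pass 70% of its speed; a pose out of reach is approached as far as the arm can. A call with a gripper value outside its range is refused whole. "jaw" is the opening, from -1 (shut) to 1 (fully open), so that 0 is half open, set as the call begins (left out, the last holds). The fingers move at their own pace and stop on an object; "force" is the grip in N (left out, the last holds). Time passes only in rows, so rows that repeat a pose let the fingers close. It gives the time, the measured TCP pose, the force and the opening at its end, in the units of the state.
- get_state(): the state, without advancing time (a new reading comes with each control period).
- read_camera(name): name is "scene" or "top"; returns a dict with "img" (400x640x3 uint8, red, green, blue), "z_map" (400x640 float32, m along the optical axis (not along the pixel's ray), 0 where there is no reading), "vfov" (degrees; the focal length in pixels is half the picture's height over the tangent of half this angle, whatever the lens; pixels are square), "cx", "cy" (the principal point, pixels), "k1" (the pictures are not rectified: a ray, as slopes to the right and down, at radius r is drawn at 1 + k1 r^2 times it, then the intrinsics apply), "R" (3x3) and "t" (3): a world point X has camera coordinates R X + t. Camera axes: x right, y down, z forward; pixel columns grow to the right and rows downward; lengths in m; the calibration is good to about 2 mm. A picture is of the moment at which its call begins.
- hand_in(): hands the job in, once; it reports no verdict.
Trained networks look in a picture, given as the dict that the camera call returned (one of the last four; its "shot" number tells which), for a name from the list of things; names that differ only in an ending like _2 or _b are one class to them, and where a whole thing is asked for, a point or a joint stands for the part that bears it (a point fixed in the world has none). Each returns a list of dicts, best first, with "conf" (0 to 1); they miss things now and then, are a little off and sometimes report something else, mostly with a low value. They report only what shows in the picture. A call takes as long as a camera call.
- find_in(picture, thing): "box" ([centre column, centre row, width, height] in pixels, round what is visible of it).
- silhouettes(picture, thing): "mask" (400x640 bool, what is visible of it) and "box" ([centre column, centre row, width, height] in pixels, round what is visible of it).
The state is a dict: "clock": time; "joint_pos": joint angles; "qvel": joint speeds; "tau": joint torques, N m; "tcp_pos": TCP position; "orientation": TCP orientation; "wrist_force": force on the tool from outside, world axes, zero at the start; "ft_torque": the same for the moment, N m; "finger_gap": finger opening in m.
Only numpy, scipy, OpenCV 4.12 (cv2) and the standard library are available. Lean on these libraries where they do the work, as an engineer would, in place of code of your own. Each camera call takes 0.05 s, during which the arm holds its last target.

## Working session

There is one attempt and no reset: what is moved stays moved. The work goes in short steps, Python scripts to look and compute and a tool call to move; the robot and the scene stay as the last step left them, time stands still between calls to the robot, and variables do not carry over. Pictures are saved under pics/ and viewed, and the job is handed in when it is done.

Besides the shell and the picture viewer there is one more tool, called as name(argument=value, ...), one argument or row to a line, values as JSON. send_rows: Moves the arm, as the interface text tells. Its arguments: {"type":"object","properties":{"deltas":{"type":"array","items":{"type":"array","items":{"type":"array","items":{"type":"number"}}}},"jaw":{"type":"number"},"force":{"type":"number"}},"required":["deltas"]}

```bash
mkdir -p pics
cat > h.py <<'E'
import numpy as np, cv2, pickle
from workcell import *
def K(p):
    f=200/np.tan(np.radians(p['vfov'])/2); return f
def unproj(p,u,v,z=None):
    f=K(p); a=np.array([(u-p['cx'])/f,(v-p['cy'])/f]); s=a.copy()
    for _ in range(20): s=a/(1+p['k1']*(s@s))
    return s
def plane(p,u,v,h):
    s=unproj(p,u,v); d=p['R'].T@np.array([s[0],s[1],1]); c=-p['R'].T@p['t']
    return c+d*(h-c[2])/d[2]
def cloud(p):
    f=K(p); v,u=np.mgrid[0:400,0:640]; a=np.stack([(u-p['cx'])/f,(v-p['cy'])/f],-1); s=a.copy()
    for _ in range(20): s=a/(1+p['k1']*(s**2).sum(-1,keepdims=True))
    z=p['z_map']; X=np.stack([s[...,0]*z,s[...,1]*z,z],-1)
    W=(X-p['t'])@p['R']; W[z==0]=np.nan; return W
def proj(p,X):
    c=p['R']@np.asarray(X)+p['t']; s=c[:2]/c[2]; s=s*(1+p['k1']*(s@s)); f=K(p)
    return np.array([f*s[0]+p['cx'],f*s[1]+p['cy']])
E
python3 - <<'E'
from h import *
for n in ['scene','top']:
    p=read_camera(n); cv2.imwrite(f'pics/{n}0.png',p['img'][...,::-1])
    print(n,p['vfov'],p['k1'],p['R'].round(3).tolist(),p['t'])
    m={}
    for t in ['fixture','plate','fence','small_box','nut','punch']:
        r=silhouettes(p,t); 
        print(t,[(round(q['conf'],2),np.round(q['box']).tolist()) for q in r[:2]])
        if r:m[t]=r[0]['mask']
    p['m']=m; pickle.dump(p,open(f'{n}0.pkl','wb'))
print(get_state())
E
```

```text
scene 57.70440669971932 -0.009411685009442845 [[0.815, -0.579, -0.013], [-0.401, -0.549, -0.734], [0.418, 0.603, -0.679]] [-0.35795607  0.2929381   0.60701828]
fixture []
plate [(0.58, [335.0, 211.0, 87.0, 68.0]), (0.28, [341.0, 219.0, 117.0, 90.0])]
fence [(0.87, [342.0, 221.0, 112.0, 88.0]), (0.47, [245.0, 217.0, 33.0, 31.0])]
small_box [(0.6, [245.0, 218.0, 32.0, 32.0])]
nut [(0.7, [340.0, 221.0, 120.0, 93.0]), (0.54, [395.0, 200.0, 10.0, 10.0])]
punch [(0.47, [359.0, 183.0, 30.0, 16.0])]
top 50.4404820103548 0.0327468171235704 [[-0.008, -1.0, 0.006], [-0.989, 0.007, -0.15], [0.15, -0.008, -0.989]] [0.11186239 0.50821556 0.82277721]
fixture [(0.92, [340.0, 190.0, 127.0, 111.0])]
plate [(0.93, [334.0, 192.0, 98.0, 77.0])]
fence [(0.79, [342.0, 188.0, 126.0, 114.0])]
small_box [(0.59, [284.0, 282.0, 38.0, 38.0])]
nut [(0.61, [358.0, 118.0, 7.0, 7.0])]
punch [(0.75, [306.0, 138.0, 50.0, 16.0])]
{'clock': 0.7, 'joint_pos': array([1.14337199e+00, 3.13161006e-01, 4.61058195e-02, 1.30360150e+00,
       1.57613509e-05, 1.43122401e+00]), 'qvel': array([-7.88697314e-04,  6.87268649e-05,  1.60866279e-04, -5.85981255e-04,
        4.63651699e-04, -5.05014106e-04]), 'tau': array([ 7.07702911e-04, -4.80289400e+01,  2.98747694e+01, -3.70088610e-04,
        3.32195634e-05,  1.66789036e-06]), 'tcp_pos': array([0.1632463 , 0.55138541, 0.23134777]), 'orientation': array([1.19639532e-05, 1.43429627e-01, 9.89660516e-01, 6.92382924e-05]), 'wrist_force': array([-0.37831126, -0.14827816,  0.44986247]), 'ft_torque': array([-0.01805207,  0.07452969, -0.02431845]), 'finger_gap': 0.08553029868722005}
```

View images.

Run:
```python
import cv2
a=cv2.imread('pics/top0.png')[90:310,240:430]; cv2.imwrite('pics/top0c.png',cv2.resize(a,None,fx=2.7*1.0,fy=2.7,interpolation=cv2.INTER_CUBIC))
a=cv2.imread('pics/scene0.png')[150:290,220:420]; cv2.imwrite('pics/scene0c.png',cv2.resize(a,None,fx=4,fy=4,interpolation=cv2.INTER_CUBIC))
```

```text
(no output)
```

View pics/top0.png

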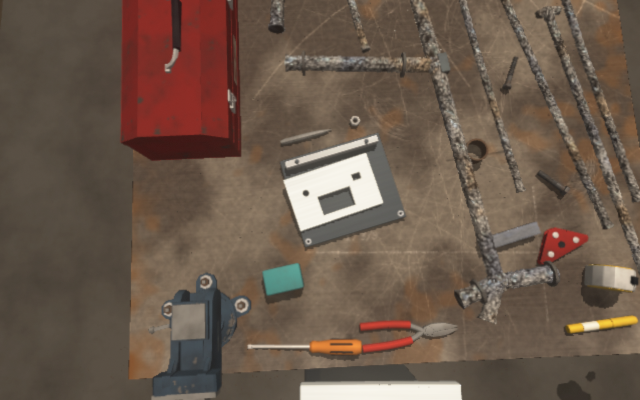

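View pics/top0c.png

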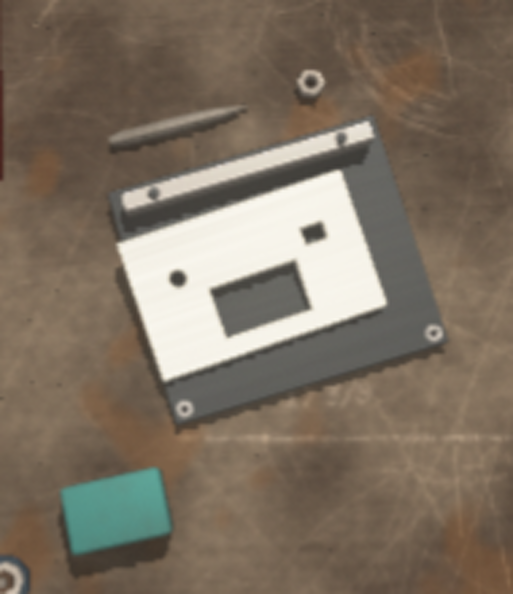

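View pics/scene0c.png

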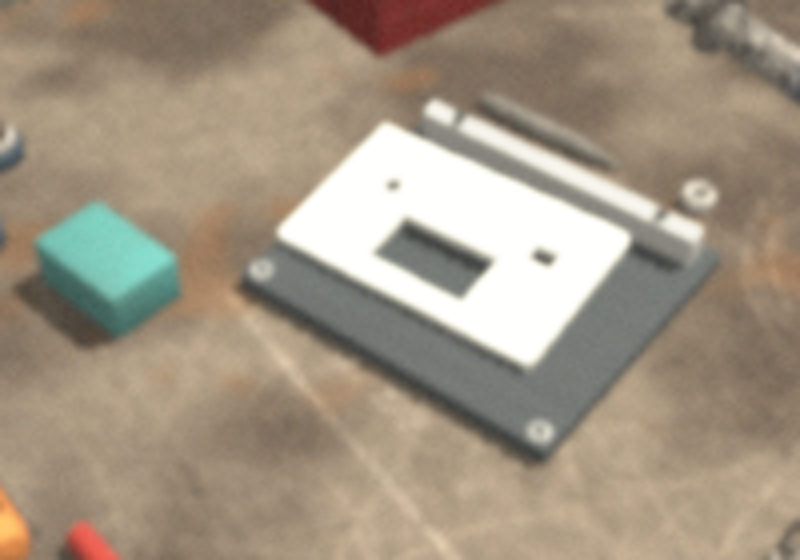

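```bash
cat > fit.py <<'E'
from h import *
from scipy.optimize import least_squares
from scipy.ndimage import map_coordinates
def Rz(a): c,s=np.cos(a),np.sin(a); return np.array([[c,-s,0],[s,c,0],[0,0,1]])
def edgefit(p,segs_fn,x0,half=5,iters=6,verbose=True):
    g=cv2.cvtColor(p['img'],cv2.COLOR_RGB2GRAY).astype(float)
    x=np.array(x0,float)
    for it in range(iters):
        h=half if it<2 else max(2.5,half-1.5*it)
        pts=[];obs=[];nrm=[];w=[];ids=[]
        for k,(A,B,sgn) in enumerate(segs_fn(x)):   # sgn: +1 brighter on left-normal side n
            for s in np.linspace(0.06,0.94,30):
                a=proj(p,A+(B-A)*s); b=proj(p,A+(B-A)*(s+0.01)); d=(b-a)/np.linalg.norm(b-a); n=np.array([-d[1],d[0]])
                t=np.arange(-h-1,h+1.01,0.25); q=a[:,None]+n[:,None]*t
                pr=map_coordinates(g,[q[1],q[0]],order=1); pr=np.convolve(np.pad(pr,2,'edge'),np.ones(5)/5,'valid')
                dg=np.gradient(pr)*sgn; dg[:3]=0;dg[-3:]=0
                i=dg.argmax()
                if dg[i]<1.0: continue
                sl=slice(max(i-4,0),i+5); ww=np.clip(dg[sl],0,None); tt=(ww*t[sl]).sum()/ww.sum()
                obs.append(a+n*tt); nrm.append(n); ids.append((k,s))
        def res(y):
            S=segs_fn(y); return np.array([(proj(p,S[k][0]+(S[k][1]-S[k][0])*s)-o)@n for (k,s),o,n in zip(ids,obs,nrm)])
        r=least_squares(res,x,loss='soft_l1',f_scale=0.4,x_scale=[.01,.01,.05][:len(x)]); x=r.x
    rr=res(x); ks=np.array([i[0] for i in ids])
    if verbose: print('fit',x.round(4),[(k,int((ks==k).sum()),round(float(np.median(rr[ks==k])),2),round(float(rr[ks==k].std()),2)) for k in np.unique(ks)])
    return x
def fix_segs(x):
    T=lambda q: Rz(x[2])@np.array(q)+[x[0],x[1],0]
    z=.034
    a,b,c,d=[T(q) for q in [(.071,.1,z),(.071,-.1,z),(.085,-.1,z),(.085,.1,z)]]
    # going left->right in image (y+ -> y-): d=(1,0) n=(0,1) down
    return [(a,b,-1),(d,c,1),(b,c,None),(d,a,None)]
def fsegs(x):
    S=fix_segs(x); (a,b,_),(d,c,_),_,_=S
    return [(a,b,-1),(d,c,1),(b,c,-1),(d,a,-1)]
def plate_T(x,fix,seated=False):
    """x: plate centre (projected) world xy of underside origin, yaw"""
    fx,fy,fa=fix
    if seated: return Rz(x[2]),np.array([x[0],x[1],.012])
    # tilt from pins: front edge on slab, pins at fixture x=30
    pm=Rz(fa)@np.array([.03,0,0])+[fx,fy,0]
    rel=Rz(x[2]).T@(pm-np.array([x[0],x[1],0]))
    d=rel[0]+.055; t=np.arctan2(.0085,d)
    Ry=np.array([[np.cos(t),0,np.sin(-t)],[0,1,0],[np.sin(t),0,np.cos(t)]])
    R=Rz(x[2])@Ry
    c=np.array([x[0],x[1],.012+.055*np.sin(t)])
    return R,c
def psegs(x,fix,seated=False):
    R,c=plate_T(x,fix,seated); T=lambda q:R@np.array(q)+c
    z=.008
    a,b,cc,d=[T(q) for q in [(-.055,.09,z),(-.055,-.09,z),(.055,-.09,z),(.055,.09,z)]]
    return [(a,b,-1),(d,cc,1),(b,cc,-1),(d,a,-1)]
E
python3 - <<'E'
from fit import *
p=pickle.load(open('top0.pkl','rb'))
# init from crop corners
def c2(u,v): return u/2.7+240, v/2.7+90
L=plane(p,*c2(122,200),.034); R=plane(p,*c2(372,128),.034); print(L,R,np.linalg.norm(L-R))
yaw=np.arctan2(*( (L-R)[[1,0]]))-np.pi/2
mid=(L+R)/2; f0=mid-Rz(yaw)@np.array([.078,0,0])
fix=edgefit(p,fsegs,[f0[0],f0[1],yaw])
C=[plane(p,*c2(*q),h) for q,h in [((118,243),.031),((342,170),.031),((386,303),.02),((165,380),.02)]]
m=np.mean(C,0); pl=edgefit(p,lambda x:psegs(x,fix),[m[0],m[1],yaw])
R_,c_=plate_T(pl,fix); print('plate c',c_)
rel=Rz(fix[2]).T@np.array([pl[0]-fix[0],pl[1]-fix[1],0]); print('rel',rel,'yaw',pl[2]-fix[2])
im=p['img'][...,::-1].copy(); im=cv2.resize(im[90:310,240:430],None,fx=4,fy=4)[:800]
def dr(A,B,c):
    f=lambda X: tuple(int(v) for v in ((proj(p,X)-[240,90]+.5)*4-.5))
    cv2.line(im,f(A),f(B),c,1)
for A,B,_ in fsegs(fix): dr(A,B,(0,0,255))
for A,B,_ in psegs(pl,fix): dr(A,B,(0,0,255))
T=lambda q: Rz(fix[2])@np.array(q)+[fix[0],fix[1],0]
q=[T(v) for v in [(.095,.11,.012),(.095,-.11,.012),(-.095,-.11,.012),(-.095,.11,.012)]]
for i in range(4): dr(q[i],q[(i+1)%4],(0,255,0))
for y in(.055,-.055):
    X=R_@np.array([.015,y,.008])+c_; dr(X,X+[.002,0,0],(255,0,0))
cv2.imwrite('pics/fit0.png',im[:600])
pickle.dump((fix,pl),open('fp0.pkl','wb'))
W=cloud(p)
for n in ['nut','punch','small_box']:
    w=W[p['m'][n]]; print(n,np.nanmedian(w,0).round(3),np.nanmin(w,0).round(3),np.nanmax(w,0).round(3))
E
```

```text
[0.59079534 0.18761846 0.034     ] [ 0.64651162 -0.00495885  0.034     ] 0.20047524837172806
fit [0.5436 0.0698 0.2876] [(np.int64(0), 30, 0.15, 0.15), (np.int64(1), 30, -0.09, 0.14), (np.int64(2), 30, 0.08, 0.16), (np.int64(3), 30, 0.05, 0.26)]
fit [0.5358 0.0896 0.3241] [(np.int64(0), 30, -0.28, 0.08), (np.int64(1), 30, 0.29, 0.09), (np.int64(2), 30, -0.42, 0.08), (np.int64(3), 30, -0.32, 0.09)]
plate c [0.53575217 0.0895797  0.01740348]
rel [-0.00189328  0.02114888  0.        ] yaw 0.03652026291870669
nut [0.697 0.038 0.01 ] [0.692 0.033 0.002] [0.7   0.044 0.016]
punch [0.657 0.152 0.01 ] [0.643 0.096 0.002] [0.675 0.199 0.017]
small_box [0.358 0.19  0.036] [ 0.325  0.15  -0.002] [0.389 0.232 0.04 ]
```

View pics/fit0.png

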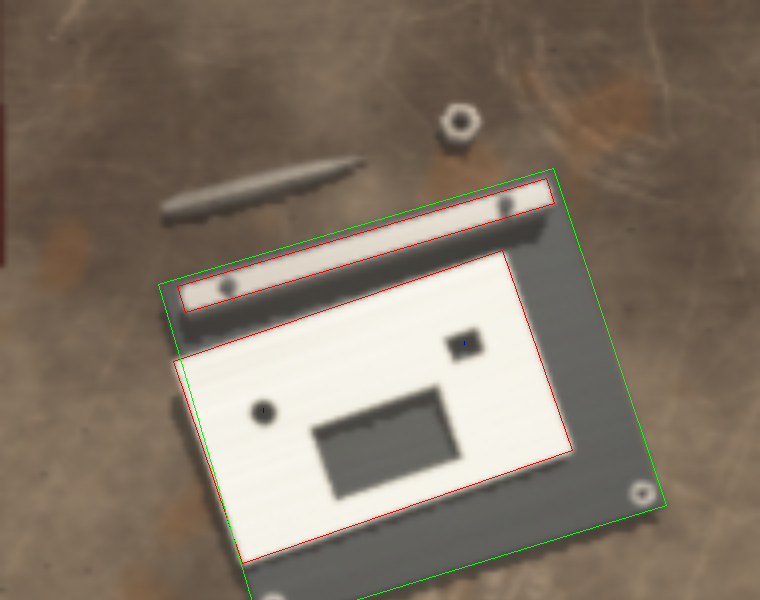

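send_rows(
  deltas=[
    [[1.5, -3, 0, 0, 0, 3], [4, -7, 0, 0, 0, 6], [7, -11.5, 0, 0, 0, 9], [10, -16, 0, 0, 0, 12], [13, -20.5, 0, 0, 0, 15], [15.5, -25, 0, 0, 0, 18], [18, -29, 0, 0, 0, 21], [20.5, -33, 0, 0, 0, 24], [23, -37, 0, 0, 0, 27], [25.5, -41, 0, 0, 0, 30], [27.5, -44.2, 0, 0, 0, 33], [29.3, -47, 0, 0, 0, 33]],
  ],
  jaw=-1,
)

```text
clock: 1.9
tcp_pos: [0.4573, 0.0791, 0.2316]
orientation: [0.0, -0.143, 0.99, -0.0]
wrist_force: [1.6, 0.1, -0.0]
finger_gap: -0.0
```

send_rows(
  deltas=[
    [[0, 0.2, -3, 0, 0, 0], [0, 0.2, -7, 0, 0, 0], [0, 0.2, -11, 0, 0, 0], [0, 0.2, -14.5, 0, 0, 0], [0, 0.2, -17, 0, 0, 0], [0, 0.2, -19, 0, 0, 0], [0, 0.2, -20.5, 0, 0, 0], [0, 0.2, -21.2, 0, 0, 0], [0, 0.2, -21.5, 0, 0, 0], [0, 0.2, -21.5, 0, 0, 0]],
  ],
)

```text
clock: 2.9
tcp_pos: [0.4565, 0.0834, 0.0166]
orientation: [0.0, -0.144, 0.99, 0.0]
wrist_force: [0.4, -0.2, 0.1]
finger_gap: -0.0004
```

Run:
```python
from h import *
print(get_state()['tcp_pos'],get_state()['wrist_force'])
p=read_camera('scene'); a=p['img'][...,::-1][100:300,200:440]; cv2.imwrite('pics/s1.png',cv2.resize(a,None,fx=3,fy=3))
p=read_camera('top'); cv2.imwrite('pics/t1.png',cv2.resize(p['img'][...,::-1][90:310,240:430],None,fx=2.7,fy=2.7))
```

```text
[0.45649496 0.08339599 0.01656572] [ 0.38968941 -0.24393893  0.0811122 ]
```

View pics/s1.png

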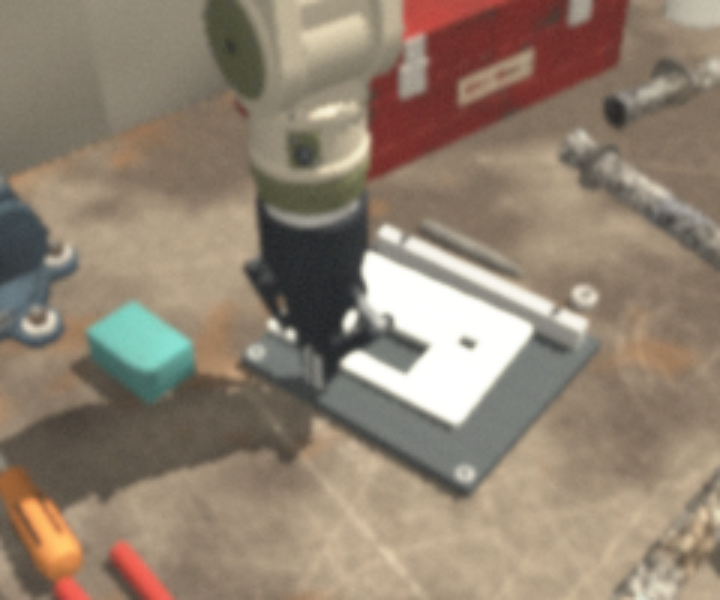

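View pics/t1.png

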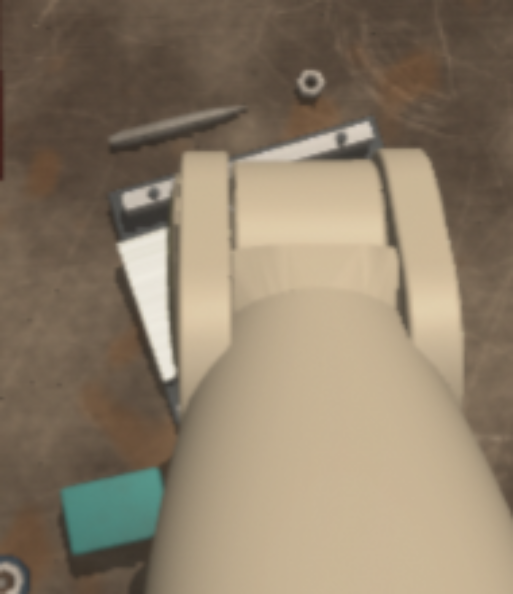

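send_rows(
  deltas=[
    [[0.4, 0.12, 0, 0, 0, 0], [0.75, 0.22, 0, 0, 0, 0], [0.95, 0.28, 0, 0, 0, 0], [1.15, 0.34, 0, 0, 0, 0], [1.35, 0.4, 0, 0, 0, 0], [1.55, 0.46, 0, 0, 0, 0], [1.75, 0.52, 0, 0, 0, 0], [1.95, 0.58, 0, 0, 0, 0], [2.15, 0.64, 0, 0, 0, 0], [2.35, 0.7, 0, 0, 0, 0], [2.5, 0.74, 0, 0, 0, 0], [2.6, 0.77, 0, 0, 0, 0]],
  ],
)

```text
clock: 4.2
tcp_pos: [0.4823, 0.0911, 0.0163]
orientation: [-0.0, -0.144, 0.99, 0.0]
wrist_force: [-2.2, -0.6, 0.7]
finger_gap: -0.0001
```

```bash
cat > s.py <<'E'
import sys
from fit import *
n=sys.argv[1]
fix,_=pickle.load(open('fp0.pkl','rb'))
s=get_state(); t=s['tcp_pos']; print('clk',s['clock'],'tcp fix',(Rz(fix[2]).T@(t-[fix[0],fix[1],0])).round(4),'F fix',(Rz(fix[2]).T@s['wrist_force']).round(1))
p=read_camera('scene'); a=p['img'][...,::-1][130:280,240:420]; cv2.imwrite(f'pics/{n}.png',cv2.resize(a,None,fx=4,fy=4,interpolation=cv2.INTER_CUBIC))
pickle.dump(p,open(n+'.pkl','wb'))
E
python3 s.py s2
```

```text
clk 4.2 tcp fix [-0.0527  0.0378  0.0163] F fix [-2.2  0.   0.7]
```

View pics/s2.png

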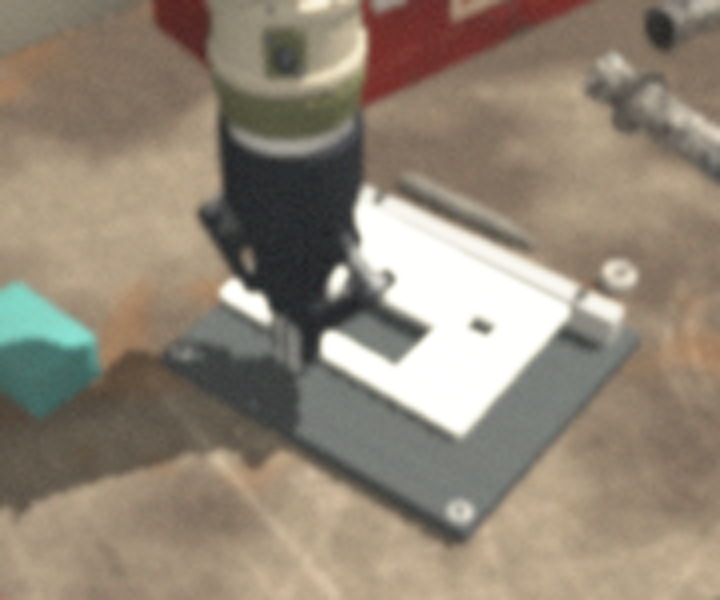

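send_rows(
  deltas=[
    [[0.1, 0.03, 0, 0, 0, 0], [0.2, 0.06, 0, 0, 0, 0], [0.3, 0.09, 0, 0, 0, 0]],
  ],
)

```text
clock: 4.55
tcp_pos: [0.4831, 0.0913, 0.0159]
orientation: [-0.002, -0.143, 0.99, -0.001]
wrist_force: [-8.6, -4.6, 5.9]
finger_gap: 0.0
```

send_rows(
  deltas=[
    [[-0.7, -0.2, 0, 0, 0, 0], [-1.5, -0.45, 0, 0, 0, 0], [-1.8, -0.5, 2, 0, 0, 0], [-1.8, -0.5, 5, 0, 0, 0], [-1, 3, 5, 0, 0, 0], [0, 6.5, 5, 0, 0, 0], [1.5, 9.5, 5, 0, 0, 0], [3.1, 11.2, 5, 0, 0, 0], [3.1, 11.2, 5, 0, 0, 0]],
  ],
)

```text
clock: 5.45
tcp_pos: [0.519, 0.2064, 0.067]
orientation: [0.002, -0.145, 0.989, 0.001]
wrist_force: [-0.4, -0.4, -0.3]
finger_gap: -0.0
```

```bash
python3 s.py s3
python3 - <<'E'
from fit import *
p=read_camera('top'); pickle.dump(p,open('t3.pkl','wb')); cv2.imwrite('pics/t3.png',cv2.resize(p['img'][...,::-1][90:310,240:430],None,fx=2.7,fy=2.7))
E
```

```text
clk 5.45 tcp fix [0.0151 0.1379 0.067 ] F fix [-0.5 -0.3 -0.3]
```

View pics/s3.png

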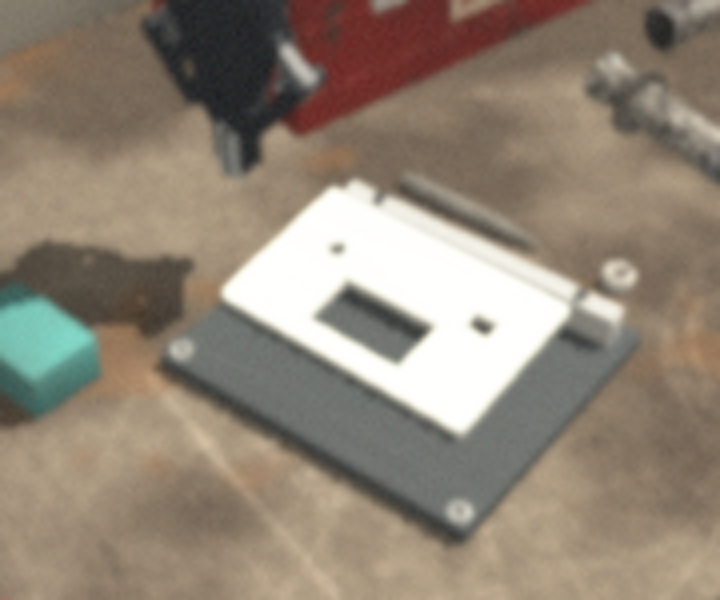

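View pics/t3.png

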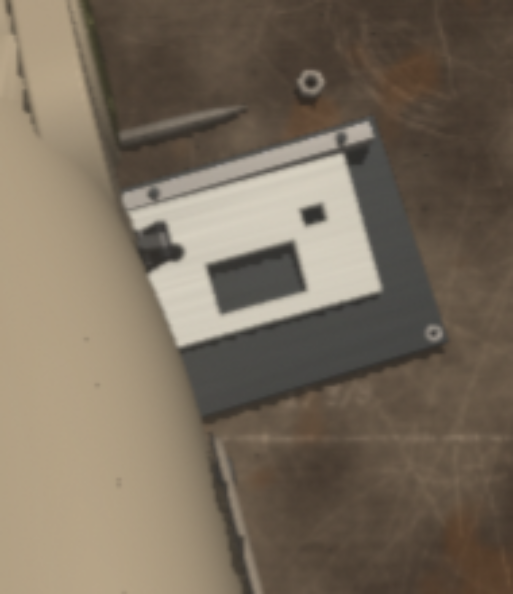

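```bash
cat > fit2.py <<'E'
from fit import *
def plate_fit(p,fix,seated=False,skip=(),x0=None,half=4,cam='top'):
    sg=lambda x:[s for k,s in enumerate(psegs(x,fix,seated)) if k not in skip]
    if cam=='scene':
        def sg(x):
            out=[]
            for k,(a,b,g) in enumerate(psegs(x,fix,seated)):
                if k in skip: continue
                out.append((a,b,g))
            return out
    if x0 is None:
        c=Rz(fix[2])@np.array([.016,.021,0]); x0=[fix[0]+c[0],fix[1]+c[1],fix[2]]
    pl=edgefit(p,sg,x0,half=half)
    rel=Rz(fix[2]).T@np.array([pl[0]-fix[0],pl[1]-fix[1],0]); print('rel mm',(rel[:2]*1e3).round(1),'yaw',round(pl[2]-fix[2],4)); return pl
E
python3 - <<'E'
from fit2 import *
fix,_=pickle.load(open('fp0.pkl','rb'))
p=pickle.load(open('t3.pkl','rb'))
plate_fit(p,fix,skip=(1,3))
p=pickle.load(open('s3.pkl','rb'))
plate_fit(p,fix,skip=(1,))
E
```

```text
fit [0.5525 0.0908 0.2656] [(np.int64(0), 29, -0.01, 0.09), (np.int64(1), 30, 0.01, 0.11)]
rel mm [14.5 17.5] yaw -0.022
fit [0.5501 0.0859 0.2714] [(np.int64(0), 30, 0.02, 0.14), (np.int64(1), 30, -0.51, 0.14), (np.int64(2), 30, -1.52, 0.15)]
rel mm [10.8 13.5] yaw -0.0162
```

Run:
```python
from fit2 import *
fix,_=pickle.load(open('fp0.pkl','rb'))
p=pickle.load(open('t3.pkl','rb'))
def segs0(x): return fsegs(x)[:3]
edgefit(p,segs0,fix)
im=cv2.resize(p['img'][...,::-1][120:240,280:400],None,fx=6,fy=6,interpolation=cv2.INTER_CUBIC)
def dr(A,B,c):
    f=lambda X: tuple(int(v) for v in ((proj(p,X)-[280,120]+.5)*6-.5))
    cv2.line(im,f(A),f(B),c,1)
for A,B,_ in fsegs(fix): dr(A,B,(0,0,255))
c=Rz(fix[2])@np.array([.0155,.018,0]); x=[fix[0]+c[0],fix[1]+c[1],fix[2]]
for A,B,_ in psegs(x,fix): dr(A,B,(0,255,0))
cv2.imwrite('pics/o3.png',im[:600])
```

```text
fit [0.5439 0.0705 0.2827] [(np.int64(0), 30, 0.29, 0.45), (np.int64(1), 30, -0.31, 0.19), (np.int64(2), 30, 0.02, 0.16)]
```

View pics/o3.png

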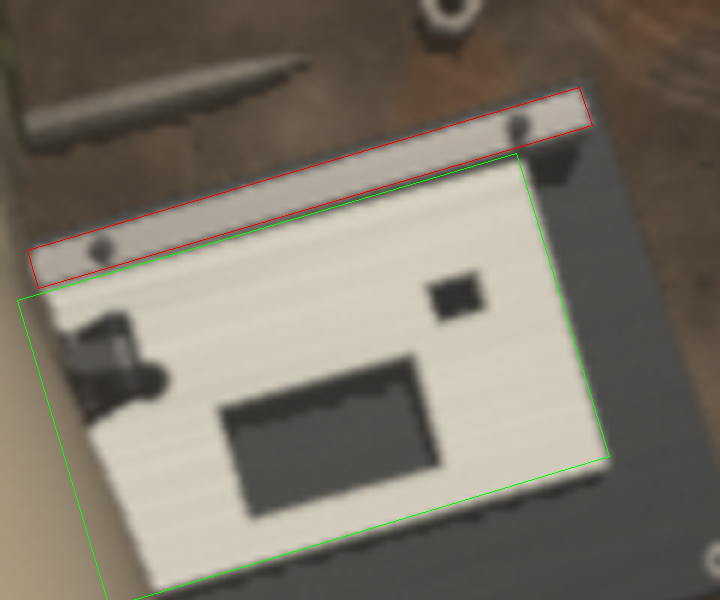

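send_rows(
  deltas=[
    [[-2, -3, 0, 0, 0, 0], [-3.5, -6.5, 0, 0, 0, 0], [-3.5, -10, 0, 0, 0, 0], [-3.5, -14, 0, 0, 0, 0], [-3.2, -17.2, -1, 0, 0, 0], [-3.1, -17.2, -3.5, 0, 0, 0], [-3, -17.2, -5, 0, 0, 0], [-3, -17.2, -5, 0, 0, 0]],
  ],
)

```text
clock: 6.35
tcp_pos: [0.4834, 0.031, 0.0146]
orientation: [-0.002, -0.142, 0.99, 0.001]
wrist_force: [-0.8, -0.1, 0.2]
finger_gap: -0.0
```

send_rows(
  deltas=[
    [[0.3, 0.09, 0, 0, 0, 0], [0.6, 0.18, 0, 0, 0, 0], [0.8, 0.24, 0, 0, 0, 0], [1.0, 0.3, 0, 0, 0, 0], [1.15, 0.35, 0, 0, 0, 0], [1.3, 0.39, 0, 0, 0, 0], [1.4, 0.42, 0, 0, 0, 0]],
  ],
)

```text
clock: 7.05
tcp_pos: [0.4995, 0.036, 0.0162]
orientation: [-0.001, -0.144, 0.99, -0.0]
wrist_force: [-2.9, -1.9, 2.3]
finger_gap: -0.0002
```

send_rows(
  deltas=[
    [[-0.8, -0.24, 0, 0, 0, 0], [-1.6, -0.5, 0, 0, 0, 0], [-1.8, -0.5, 2, 0, 0, 0], [-1.8, 0, 5, 0, 0, 0], [-1.5, 4, 5, 0, 0, 0], [-0.5, 8.5, 5, 0, 0, 0], [0.5, 13, 5, 0, 0, 0], [1.6, 16.7, 5, 0, 0, 0], [1.6, 16.7, 3.5, 0, 0, 0], [1.6, 16.7, 1.5, 0, 0, 0], [1.6, 16.7, 0, 0, 0, 0], [1.6, 16.7, -0.1, 0, 0, 0]],
  ],
)

```text
clock: 8.25
tcp_pos: [0.5139, 0.2027, 0.0133]
orientation: [-0.002, -0.144, 0.99, 0.0]
wrist_force: [0.1, -0.3, -0.1]
finger_gap: 0.0002
```

```bash
python3 s.py s4
```

```text
clk 8.25 tcp fix [0.0092 0.1358 0.0133] F fix [ 0.  -0.4 -0.1]
```

View pics/s4.png

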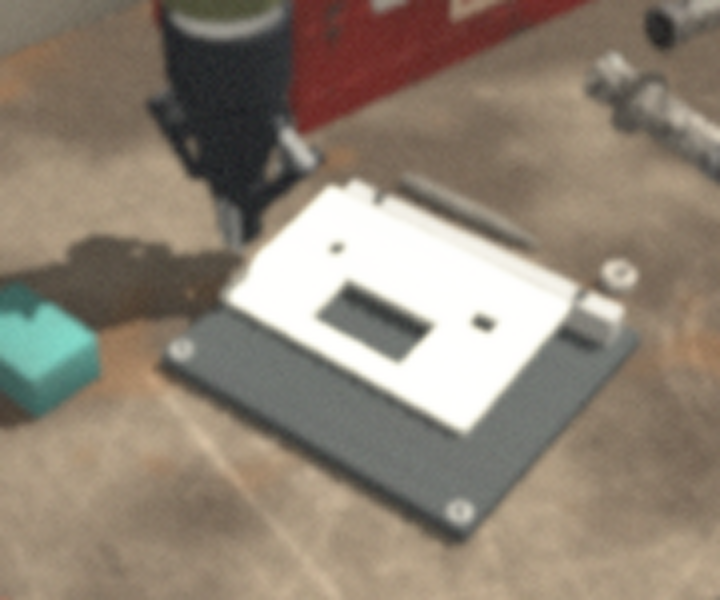

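send_rows(
  deltas=[
    [[0.15, -0.37, 0, 0, 0, 0], [0.3, -0.74, 0, 0, 0, 0], [0.38, -0.93, 0, 0, 0, 0], [0.45, -1.12, 0, 0, 0, 0], [0.53, -1.3, 0, 0, 0, 0], [0.61, -1.49, 0, 0, 0, 0], [0.68, -1.67, 0, 0, 0, 0], [0.76, -1.86, 0, 0, 0, 0], [0.83, -2.05, 0, 0, 0, 0], [0.91, -2.23, 0, 0, 0, 0], [0.99, -2.42, 0, 0, 0, 0]],
  ],
)

```text
clock: 9.4
tcp_pos: [0.5255, 0.179, 0.0153]
orientation: [-0.001, -0.144, 0.99, 0.0]
wrist_force: [-2.7, 3.1, 2.4]
finger_gap: -0.0001
```

```bash
python3 s.py s5
python3 - <<'E'
from fit2 import *
fix,_=pickle.load(open('fp0.pkl','rb'))
p=pickle.load(open('s5.pkl','rb'))
plate_fit(p,fix,skip=(1,3))
E
```

```text
clk 9.4 tcp fix [0.0136 0.1098 0.0153] F fix [-1.7  3.8  2.4]
fit [ 0.7503 -0.5849  0.2766] []
rel mm [  12.5 -686.5] yaw -0.011
```

View pics/s5.png

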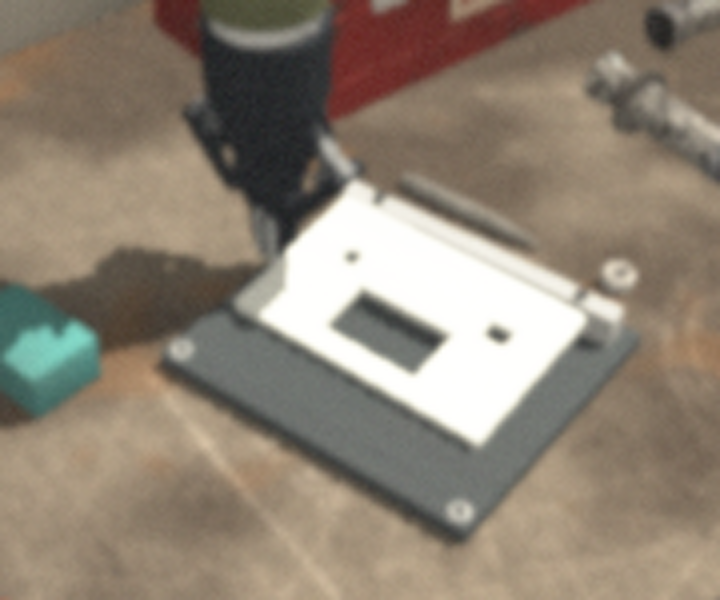

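send_rows(
  deltas=[
    [[0.04, -0.09, 0, 0, 0, 0], [0.08, -0.19, 0, 0, 0, 0], [0.11, -0.28, 0, 0, 0, 0], [0.15, -0.37, 0, 0, 0, 0], [0.15, -0.37, 0, 0, 0, 0]],
  ],
)

```text
clock: 9.95
tcp_pos: [0.5279, 0.175, 0.0153]
orientation: [0.0, -0.143, 0.99, -0.0]
wrist_force: [-0.5, 0.1, -0.0]
finger_gap: 0.0001
```

```bash
python3 s.py s6
```

```text
clk 9.95 tcp fix [0.0148 0.1053 0.0153] F fix [-0.5  0.3 -0. ]
```

View pics/s6.png

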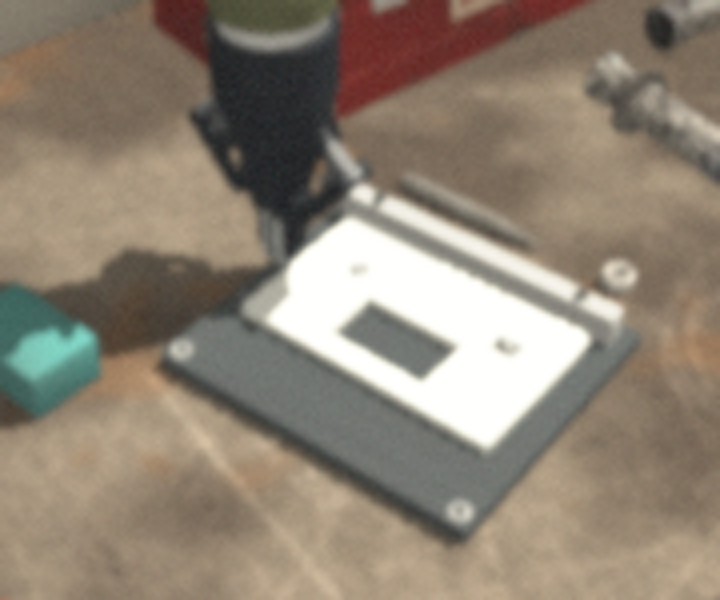

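The force vanished and the picture shows the plate dropped: the fence face is visible behind it and pin tips fill both holes. I'll retreat and check from above.

send_rows(
  deltas=[
    [[-0.2, 0.7, 0, 0, 0, 0], [-0.6, 2, 0, 0, 0, 0], [-0.9, 3, 1, 0, 0, 0], [-0.9, 3, 4, 0, 0, 0], [-1.5, 5, 8, 0, 0, 0], [-4, 9, 11, 0, 0, 0], [-7, 13, 13, 0, 0, 0], [-10, 17, 14, 0, 0, 0], [-13, 21, 15, 0, 0, 0], [-16, 25, 15, 0, 0, 0], [-18, 27, 15, 0, 0, 0], [-18, 27, 15, 0, 0, 0]],
  ],
)

```text
clock: 11.2
tcp_pos: [0.3433, 0.4492, 0.1664]
orientation: [0.0, -0.147, 0.989, 0.001]
wrist_force: [-0.1, -0.8, -0.2]
finger_gap: 0.0002
```

```bash
python3 s.py s7
python3 - <<'E'
from fit2 import *
fix,_=pickle.load(open('fp0.pkl','rb'))
p=read_camera('top'); pickle.dump(p,open('t7.pkl','wb'))
f2=edgefit(p,fsegs,fix)
c=Rz(fix[2])@np.array([.015,0,0]); x0=[fix[0]+c[0],fix[1]+c[1],fix[2]]
pl=plate_fit(p,fix,seated=True,x0=x0,half=5)
W=cloud(p); R,cc=plate_T(pl,fix,True)
print('plate top z', [np.round(np.nanmedian(W[v-1:v+2,u-1:u+2,2]),4) for q in [(.045,.08),(.045,-.08),(-.047,.08),(-.047,-.08),(.03,0)] for u,v in [proj(p,R@np.array([*q,.008])+cc).round().astype(int)]])
im=cv2.resize(p['img'][...,::-1][90:310,240:430],None,fx=4,fy=4,interpolation=cv2.INTER_CUBIC); cv2.imwrite('pics/t7.png',im[:600])
p0=pickle.load(open('top0.pkl','rb'))
for t in ['small_box','nut','punch']:
    r=silhouettes(p,t)[0]; print(t,np.round(r['box'],1),np.round(np.array(cv2.boundingRect(p0['m'][t].astype(np.uint8)))),np.array(cv2.boundingRect(r['mask'].astype(np.uint8))))
E
```

```text
clk 11.2 tcp fix [-0.0844  0.4206  0.1664] F fix [-0.4 -0.7 -0.2]
fit [0.5436 0.0699 0.2867] [(np.int64(0), 30, 0.16, 0.13), (np.int64(1), 30, -0.12, 0.14), (np.int64(2), 30, 0.07, 0.17), (np.int64(3), 30, 0.05, 0.3)]
fit [0.555  0.0742 0.2737] [(np.int64(0), 30, 0.55, 0.13), (np.int64(1), 30, -1.16, 0.55), (np.int64(2), 30, -0.33, 0.12), (np.int64(3), 30, -0.31, 0.11)]
rel mm [12.2  0.9] yaw -0.014
plate top z [np.float64(0.0225), np.float64(0.021), np.float64(0.0212), np.float64(0.0209), np.float64(0.0209)]
small_box [283.4 282.   46.2  37. ] [263 263  42  33] [262 263  43  32]Traceback (most recent call last):
  File "<stdin>", line 12, in <module>
IndexError: list index out of range
```

View pics/t7.png

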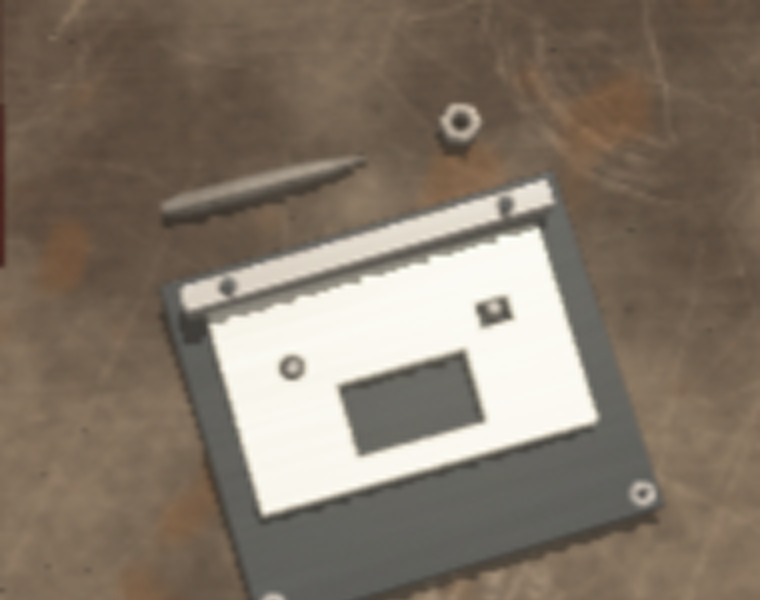

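View pics/s7.png

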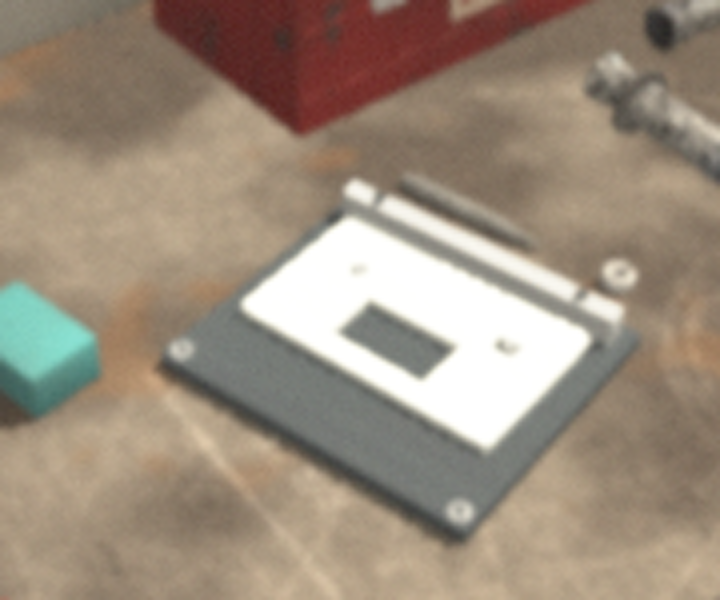

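Run:
```python
from fit2 import *
fix,_=pickle.load(open('fp0.pkl','rb'))
c=Rz(fix[2])@np.array([.015,0,0]); x0=[fix[0]+c[0],fix[1]+c[1],fix[2]]
for n in ['t7','top0']:
    p=pickle.load(open(n+'.pkl','rb')); W=cloud(p).reshape(-1,3)
    if n=='t7': pl=plate_fit(p,fix,seated=True,x0=x0,half=4,skip=(1,))
    else: pl=pickle.load(open('fp0.pkl','rb'))[1]
    q=(W-[pl[0],pl[1],0])@Rz(pl[2])
    m=(abs(q[:,0])<.046)&(abs(q[:,1])<.082)&~((abs(q[:,0]+.02)<.027)&(abs(q[:,1])<.042))&~((abs(q[:,0]-.015)<.013)&(abs(abs(q[:,1])-.055)<.015))
    q=q[m]; A=np.c_[q[:,:2],np.ones(len(q))]; s=np.linalg.lstsq(A,q[:,2],rcond=None)[0]; print(n,len(q),'slopes,z',s.round(4),'std',(q[:,2]-A@s).std().round(4))
    a=p['img'][105:160,270:370]; cv2.imwrite(f'pics/bg_{n}.png',a)
a=[cv2.imread(f'pics/bg_{n}.png',0).astype(int) for n in('t7','top0')]
d=abs(a[0]-a[1]); print('diff nut',d[5:22,80:97].max(),'punch',d[20:38,10:62].max(), 'punch mean',d[20:38,10:62].mean(),'nut mean',d[5:22,80:97].mean())
```

```text
fit [0.5561 0.0745 0.2698] [(np.int64(0), 30, 0.0, 0.09), (np.int64(1), 30, -0.32, 0.09), (np.int64(2), 30, -0.3, 0.1)]
rel mm [13.4  0.9] yaw -0.0178
t7 2038 slopes,z [0.0014 0.0007 0.0212] std 0.0015
top0 2120 slopes,z [ 0.0965 -0.0028  0.0266] std 0.0015
diff nut 4 punch 4 punch mean 1.0331196581196582 nut mean 1.57439446366782
```

```bash
python3 -c "
from workcell import *
print(hand_in(), get_state()['clock'])"
```

```text
the job is handed in; nothing more can be done
the job is handed in; nothing more can be done
```

The plate is seated on both pins and lies flat on the base. I handed the job in at about 11–12 s on the robot's clock, with the arm retreated and touching nothing.

**What I did:** With the gripper shut, I pushed the plate's front edge at two spots until the fence stopped it. Forces reached about 11 N. I then pushed its left edge along the fence toward the right, with about 5 N at the last reading. The push force fell to nearly zero as the plate dropped over the pins.

**Last checks:**
- **Pins:** the top camera shows a pin tip in both the round hole and the slot.
- **Flatness:** the depth slope is about 0.001 rad, compared with 0.097 rad at the start. The plate's upper face reads 21 mm above the bench against an ideal 20 mm, which is within the camera calibration.
- **Position:** the edge fit puts the plate about 1.6 mm short of nominal toward the robot, 0.9 mm to the left and turned by −0.018 rad. That is within the play of the holes, and the fit is affected by the fence's shadow.
- **Bystanders:** the nut and punch look the same in the before and after pictures, and the box's outline matches to about one pixel. In the last picture the detector did not report the nut, and my script stopped there before asking it for the punch, so I checked both by comparing the pictures.

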